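Seat the D-shaped lamp shade in its keyed base

TASK

Take the white D-shaped lamp shade, turn it so that its flat side matches the flat side of the D-shaped pocket in the black lamp base, and lower it in until it stands upright, fully home on the pocket's floor. Lower it in rather than dropping it, and leave the orange D-shaped shade and the round white shade standing where they are.

Things in the scene. Friction and masses are not known exactly. Their poses are not given: they have to be found in the camera images.
- shade_mid (a point): Centre, half-way up, of the loose white printed shade, about 0.12 kg. D-shaped plan: flat face at +21 mm on its x axis, round fluted back at -21 mm; 42 mm deep (x), 60 mm wide (y), 100 mm high (z up), so its underside is 50 mm below. Grip its upper half across flat and back (42 mm) or across the sides (60 mm). Lower edges rounded by 5 mm.
- pocket (a point): Centre of the D pocket's mouth in the fixed black base (foot 120 mm across), 34 mm above the table. x points to its flat wall, z up; the shade's x goes along this x. 50 mm (x) by 68 mm (y), 4 mm clear all round, grey lip flaring 6 mm more over the top 7 mm. Floor 24 mm below this point: shade home = its centre 26 mm above it. The other black base, with a round pocket, is not wanted.
- amber_mid (a point): The orange shade, of the same D shape and size as the white one, standing loose; it stays where it is. This point is at its centre, 50 mm above its underside.
- roundshade_mid (a point): The round white fluted shade, 46 mm across and 100 mm high, standing loose; it stays where it is. This point is at its centre, 50 mm above its underside.

How it is judged (in metres and radians):
On the way:
1. the white shade is lifted at least 9 mm higher than it stands when home (z of shade_mid in the frame of pocket above 0.035 m), for 0.1 s.
At the end, for the whole second after the job is handed in: The white shade stands at rest in the D-shaped pocket: its centre within 10 mm of the pocket's centre seen from above and no more than 30 mm above the mouth (26 mm when fully home), its flat parallel to the pocket's flat within 20 degrees (about the play of the fit), and upright within 5 degrees (horizontal distance between shade_mid and pocket below 0.01 m and z of shade_mid in the frame of pocket below 0.03 m and angle between the x axis of shade_mid and the x axis of pocket, either way round below 0.35 rad and angle between shade_mid's own z axis and vertical below 0.09 rad and linear speed of shade below 0.02 m/s); the robot touches nothing.
It fails at once if the orange shade or the round shade is shifted by more than 30 mm or knocked over (distance of any of amber_mid, roundshade_mid from where it was at the start of the episode above 0.03 m).
It fails at once if the white shade is dropped (falls free by more than about 20 mm) (contact force between the fingers and shade below 0.05 N and linear speed of shade above 0.63 m/s).
It also fails if it takes over 38 s, if anything falls off the work surface, if the arm or the gripper's body presses on something with over 40 N, if the wrist force passes 120 N, or if a joint passes its speed limit or range.

ROBOT

A 6-joint arm with a two-finger parallel gripper is mounted at the origin on the work surface. World frame = base frame: x ahead of the robot, y to its left, z up, the work surface at z = 0. Lengths are in mm, angles in rad, forces in N, time in s.
With the tool pointing down it reaches from about 325 to 900 mm from the base axis. Payload 6.1 kg.
Tool frame: the origin (TCP) lies midway between the tips of the shut fingers; the grasp point (between the pads) lies robot.hold_point_z behind it (robot.hold_point_z is the distance from the TCP to the grasp point, in mm); y points along the fingers, x is the direction in which the jaws open and shut, and the axes are right-handed (so a half turn about y gives the same grasp; the last joint's range is limited). The gripper opens to 85 mm and grips with 20 to 120 N. Pads are 22 mm wide; open, the fingers measure 114 mm over their backs; the gripper's body (76 mm by 85 mm) begins 54 mm behind the grasp point. The pads swing forward as they close: fully open they stand 13 mm farther back than shut.
Start: joints at [0.977, 0.22, 1.526, -0, 1.395, -0.126], TCP at [281.824, 557.844, 202.7] pointing down, gripper open.
Joint ranges: [-2.98, 2.98], [-0.91, 2.08], [0.09, 2.57], [-1.24, 4.39], [0.2, 2.65], [-2.68, 2.68]. Speed limits (rad/s): [2.57, 2.57, 3.01, 3.14, 3.14, 3.14].

INTERFACE

Orientations are given as a 3x3 rotation matrix whose columns are the frame's x, y, z axes.
In Python, from cell import readout, capture, close_job, models, robot gives the robot as it stands.
- The arm moves only by the shell command python3 -m pendant 'ROWS' [FORCE]. ROWS is JSON, a list that holds one entry, the list of rows, each a list of 7 numbers: the shift along the tool's x, y, z each as a share of 0.4 m, from -1 to 1, then the turn, a rotation vector about the tool's x, y, z each as a share of 180 degrees, from -1 to 1, then the closure, from 0 (fully open) to 1 (shut). A call has exactly 10 rows; each row is the pose to reach, as a shift and turn from the pose commanded when the call began, along the tool's axes at that moment, turning the shorter way round; what a row does not reach only later rows make up. A row lasts 1/12 s, in which the tool goes at most 41.7 mm and 7.16 degrees, less where a joint would pass 70% of its speed; a pose out of reach is approached as far as the arm can. A call with a number of a shift or a turn outside -1 to 1 is refused whole. A call with a gripper value outside its range is refused whole. The fingers move at their own pace and stop on an object; FORCE is the grip in N (left out, the last holds). Time passes only in rows, so rows that repeat a pose let the fingers close, or fill a call up. It gives the time, the measured TCP pose, the force and the opening at its end, in the units of the state.
- readout.observe(): the state, without advancing time (a new reading comes with each control period).
- capture(name): name is "scene" or "top" or "wrist"; returns a dict with "color" (480x640x3 uint8, red, green, blue), "mtx" (3x3 intrinsics, pixels), "R" (3x3) and "t" (3): a world point X has camera coordinates R X + t; the wrist camera has in their place "mount" (4x4, takes a point from camera to tool coordinates, whose origin is the TCP and whose axes are the tool frame's). Camera axes: x right, y down, z forward; pixel columns grow to the right and rows downward; lengths in mm; the calibration is good to about 2 mm. A picture is of the moment at which its call begins: read the wrist's pose just before it. There is no depth.
- close_job(): hands the job in, once; it reports no verdict.
Trained networks look in a picture, given as the dict that the camera call returned (one of the last four; its "shot" number tells which), for a name from the list of things; names that differ only in an ending like _2 or _b are one class to them, and where a whole thing is asked for, a point or a joint stands for the part that bears it (a point fixed in the world has none). Each returns a list of dicts, best first, with "score" (0 to 1); they miss things now and then, are a little off and sometimes report something else, mostly with a low value. They report only what shows in the picture. A call takes as long as a camera call.
- models.regions_of(picture, target): "mask" (480x640 bool, what is visible of it) and "extent" ([left, top, right, bottom] in pixels, round what is visible of it).
The state is a dict: "time_s": time; "qpos": joint angles; "qvel": joint speeds; "joint_efforts": joint torques, N m; "ee_pos": TCP position; "eef_rot": TCP orientation; "force": force on the tool from outside, world axes, zero at the start; "wrist_torque": the same for the moment, N m; "opening": finger opening in mm.
Only numpy, scipy, OpenCV 4.12 (cv2) and the standard library are available. Lean on these libraries where they do the work, as an engineer would, in place of code of your own. Each camera call takes 0.05 s, during which the arm holds its last target.

## Working session

There is one attempt and no reset: what is moved stays moved. The work goes in short steps, Python scripts to look and compute and a shell command to move; the robot and the scene stay as the last step left them, time stands still between calls to the robot, and variables do not carry over. Pictures are saved under pics/ and viewed, and the job is handed in when it is done.

```bash
mkdir -p pics; ls
python3 - <<'E'
from cell import readout, capture, models, robot
import cv2, numpy as np, pickle
s=readout.observe(); print(s['time_s'],s['ee_pos'],s['eef_rot'],s['opening'],robot.hold_point_z)
P={}
for n in ("scene","top"):
    p=capture(n); P[n]=p
    cv2.imwrite(f"pics/{n}0.png",p['color'][...,::-1])
    print(n,p['mtx'],p['R'],p['t'])
    for t in ("shade_mid","pocket","amber_mid","roundshade_mid"):
        try:
            r=models.regions_of(p,t)
            for k in r[:3]: print(t,k['score'],k['extent'])
            P[n+t]=r
        except Exception as e: print(t,e)
pickle.dump(P,open('p0.pkl','wb'))
E
```

```text
pics
0.0 [281.4389824  557.29249547 201.55882265] [[ 4.50889628e-01 -1.11135365e-03 -8.92579021e-01]
 [ 8.92577527e-01 -1.65134785e-03  4.50890930e-01]
 [-1.97505773e-03 -9.99998019e-01  2.47393675e-04]] 85.2761701520906 18.700000000000003
scene [[515.07840595   0.         315.12798646]
 [  0.         515.07840595 238.43561787]
 [  0.           0.           1.        ]] [[ 0.9127559   0.40833251 -0.01188359]
 [ 0.34069773 -0.77697629 -0.52937029]
 [-0.22539237  0.47913714 -0.84830766]] [-484.18359144 -190.36729206  887.49715744]
shade_mid 0.61 [340.9, 257.8, 388.8, 329.5]
pocket 0.81 [373.8, 138.1, 450.5, 195.3]
pocket 0.58 [243.9, 362.5, 292.0, 426.1]
amber_mid 0.83 [206.5, 219.8, 247.6, 288.4]
roundshade_mid 0.79 [244.0, 363.0, 292.3, 426.2]
top [[511.14806908   0.         324.81679035]
 [  0.         511.14806908 235.80976973]
 [  0.           0.           1.        ]] [[ 0.01724023 -0.99949372 -0.02674084]
 [-0.99811609 -0.01562914 -0.05932957]
 [ 0.0588816   0.02771332 -0.99788022]] [-43.45607425 543.05949708 812.08484729]
amber_mid 0.97 [350.1, 272.0, 391.3, 313.5]
```

View images.

View pics/scene0.png

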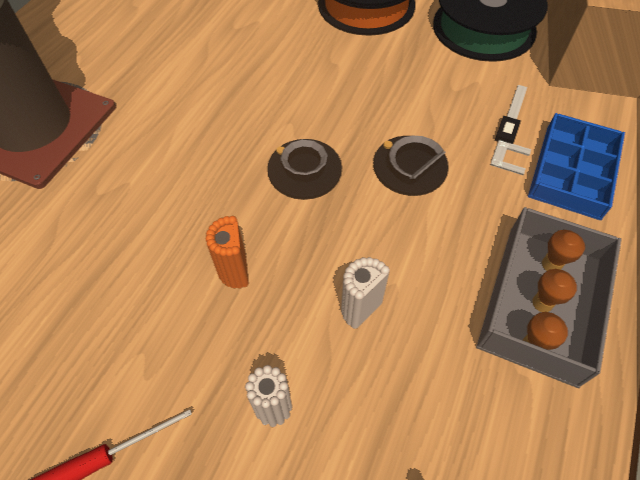

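View pics/top0.png

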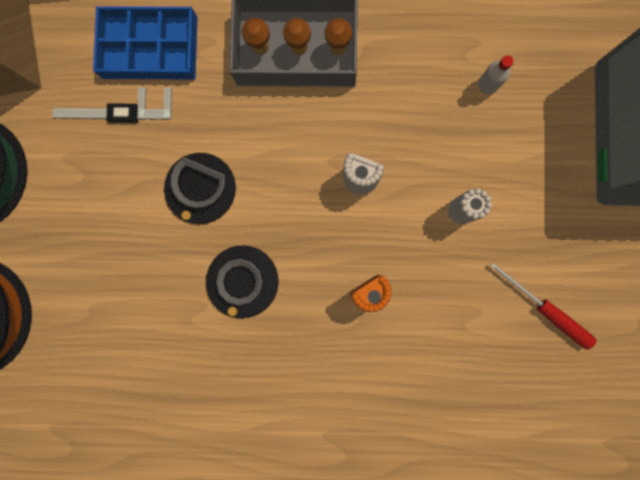

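Run:
```python
import cv2, numpy as np
t=cv2.imread('pics/top0.png'); s=cv2.imread('pics/scene0.png')
a=cv2.resize(t[140:240,150:250],(400,400),interpolation=cv2.INTER_CUBIC)
b=cv2.resize(t[140:210,330:400],(400,400),interpolation=cv2.INTER_CUBIC)
c=cv2.resize(s[120:210,365:465],(400,360),interpolation=cv2.INTER_CUBIC)
d=cv2.resize(s[250:340,325:405],(356,400),interpolation=cv2.INTER_CUBIC)
cv2.imwrite('pics/z1.png',np.clip(1.5*np.hstack([a,b]),0,255).astype('uint8'))
d=cv2.resize(d,(400,450));cc=np.zeros((450,400,3),'uint8');cc[:360]=c
cv2.imwrite('pics/z2.png',np.clip(1.5*np.hstack([cc,d]),0,255).astype('uint8'))
```

```text
(no output)
```

View pics/z1.png

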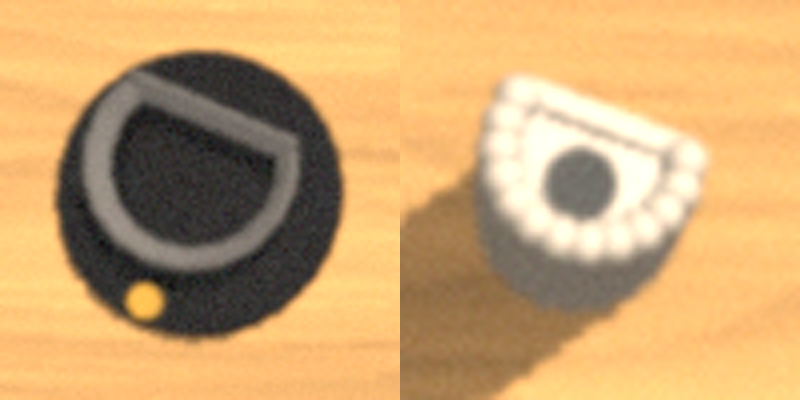

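View pics/z2.png

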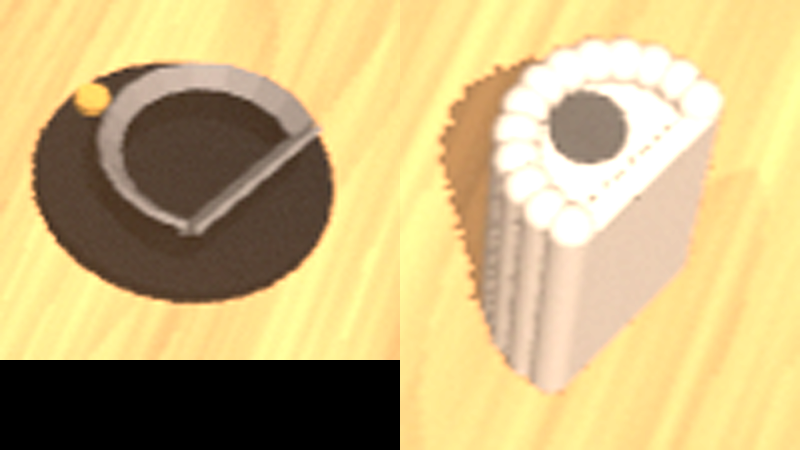

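```bash
cat > h.py <<'E'
import numpy as np, cv2
from scipy.optimize import minimize
def D(dx,dy,n=60):
    # truncated circle/ D: depth dx, width dy, centre mid-depth
    r=dy/2; cx=-dx/2+r
    a0=np.arccos(np.clip((dx/2-cx)/r,-1,1)); a=np.linspace(a0,2*np.pi-a0,n)
    return np.c_[cx+r*np.cos(a), r*np.sin(a)]
def world(p,poly,z):
    c,s=np.cos(p[2]),np.sin(p[2]); q=poly@np.array([[c,s],[-s,c]])+np.array(p[:2])
    return np.c_[q,np.full(len(q),z)]
def proj(cam,X):
    Y=np.asarray(X)@np.asarray(cam['R']).T+np.asarray(cam['t']); u=Y@np.asarray(cam['mtx']).T
    return u[:,:2]/u[:,2:]
def raster(uv,S=8,shape=(480,640)):
    m=np.zeros(shape,np.float32)
    l=np.floor(uv.min(0)).astype(int)-2; h=np.ceil(uv.max(0)).astype(int)+3
    b=np.zeros(((h[1]-l[1])*S,(h[0]-l[0])*S),np.uint8)
    cv2.fillPoly(b,[np.round((uv-l+0.5)*S).astype(np.int32)],255)
    m[l[1]:h[1],l[0]:h[0]]=cv2.resize(b,(h[0]-l[0],h[1]-l[1]),interpolation=cv2.INTER_AREA)/255.
    return m
def fit(cam,mask,polys,p0):
    # silhouette = union of convex hull of points (polys list of (poly,z))
    def f(p):
        uv=proj(cam,np.vstack([world(p,q,z) for q,z in polys])).astype(np.float32)
        uv=cv2.convexHull(uv)[:,0]
        return np.abs(raster(uv)-mask).sum()
    best=None
    for dth in (-.2,0,.2):
      for k in range(2):
        x=np.array(p0,float)+[0,0,dth] if k==0 else best0.x
        best0=minimize(f,x,method='Nelder-Mead',options=dict(initial_simplex=np.array([x,x+[8,0,0],x+[0,8,0],x+[0,0,.2]]),xatol=.02,fatol=.02))
      if best is None or best0.fun<best.fun: best=best0
    return best.x,best.fun,mask.sum()
def unproj(cam,uv,z):
    R=np.asarray(cam['R']);t=np.asarray(cam['t']);d=R.T@np.linalg.solve(cam['mtx'],[*uv,1]);o=-R.T@t
    return o+d*(z-o[2])/d[2]
E
python3 - <<'E'
import pickle,numpy as np,cv2
from h import *
P=pickle.load(open('p0.pkl','rb')); T=P['top'];S=P['scene']
def cc(m,seed):
    n,l=cv2.connectedComponents(m.astype('uint8')); 
    return l==l[seed[1],seed[0]]
def fill(m):
    c,_=cv2.findContours(m.astype('uint8'),cv2.RETR_EXTERNAL,cv2.CHAIN_APPROX_NONE)
    o=np.zeros(m.shape,'uint8'); cv2.drawContours(o,c,-1,1,-1); return o.astype(np.float32)
for n,c,seed,pseed in (('top',T,(352,160),(205,170)),('scene',S,(378,268),(400,150))):
    im=c['color'].astype(int); mx=im.max(2); mn=im.min(2)
    print(n,'seed cols',im[seed[1],seed[0]],im[pseed[1],pseed[0]])
    if n=='top': w=(mn>115)
    else: w=None
    sc0=unproj(T,(362,170),100)
    if w is not None:
        w=fill(cc(w,seed)); print('white n',w.sum(),np.argwhere(w).min(0),np.argwhere(w).max(0))
        print('shade',fit(c,w,[(D(42,60),100)],[*sc0[:2],0]))
    # scene: whole silhouette using mask from network
    else:
        m=P['sceneshade_mid'][0]['mask'].astype(np.float32); print(m.sum())
        print('shade scene',fit(c,m,[(D(42,60),100),(D(42,60),0)],[*sc0[:2],0]))
    sub=mx-mn
    g=(mx<160)&(mn>55)&(sub<40)
    cv2.imwrite(f'pics/g_{n}.png',(g*255).astype('uint8'))
    g=fill(cc(g,pseed)); print('lip n',g.sum(),np.argwhere(g).min(0),np.argwhere(g).max(0))
    pc=unproj(T,(200,185),34)
    print('pocket',fit(c,g,[(D(62,80),34)],[*pc[:2],0]))
E
```

```text
top seed cols [161 146 127] [78 71 67]
white n 852.0 [153 345] [184 383]
shade (array([ 6.35050054e+02, -8.99431719e+01, -3.75423990e-01]), np.float64(132.58432006835938), np.float32(852.0))
lip n 1955.0 [157 171] [207 224]
pocket (array([ 6.18764225e+02,  1.73679187e+02, -2.48496431e-01]), np.float64(342.1607666015625), np.float32(1955.0))
scene seed cols [205 180 157] [54 39 29]
2457.0
shade scene (array([ 6.34191253e+02, -9.09747563e+01, -2.50129973e-01]), np.float64(208.30978393554688), np.float32(2457.0))
lip n 306824.0 [0 0] [479 639]Traceback (most recent call last):
  File "<stdin>", line 28, in <module>
  File "h.py", line 31, in fit
    best0=minimize(f,x,method='Nelder-Mead',options=dict(initial_simplex=np.array([x,x+[8,0,0],x+[0,8,0],x+[0,0,.2]]),xatol=.02,fatol=.02))
    res = _minimize_neldermead(fun, x0, args, callback, bounds=bounds,
                               **options)
    fxe = func(xe)
    fx = function(np.copy(x), *(wrapper_args + args))
  File "h.py", line 26, in f
    return np.abs(raster(uv)-mask).sum()
                  ~~~~~~^^^^
  File "h.py", line 19, in raster
    m[l[1]:h[1],l[0]:h[0]]=cv2.resize(b,(h[0]-l[0],h[1]-l[1]),interpolation=cv2.INTER_AREA)/255.
    ~^^^^^^^^^^^^^^^^^^^^^
ValueError: could not broadcast input array from shape (99,81) into shape (0,81)
```

```bash
cat > ov.py <<'E'
import pickle,numpy as np,cv2
from h import *
def overlay(P,ps,pp,name,Z=6):
    out=[]
    for n,c1,c2 in (('top',(330,140),(160,145)),('scene',(325,250),(365,125))):
        im=P[n]['color'][...,::-1]
        for (u,v),items in ((c1,[(ps,D(42,60),100),(ps,D(42,60),0)]),(c2,[(pp,D(62,80),34),(pp,D(50,68),27)])):
            W=88 if n=='scene' or u<200 else 66
            z=400/W
            q=cv2.resize(im[v:v+W*3//4,u:u+W],(400,300),interpolation=cv2.INTER_CUBIC)
            q=np.clip(q*1.4,0,255).astype('uint8')
            for p,poly,h in items:
                uv=(proj(P[n],world(p,poly,h))-[u,v]+.5)*z
                cv2.polylines(q,[np.round(uv*16).astype(np.int32)],True,(0,0,255) if h in(100,34) else (255,0,0),1,shift=4)
            out.append(q)
    cv2.imwrite(name,np.vstack([np.hstack(out[:2]),np.hstack(out[2:])]))
E
python3 - <<'E'
from ov import *
overlay(pickle.load(open('p0.pkl','rb')),[634.5,-90.5,-.36],[618.8,173.7,-.4],'pics/o1.png')
E
```

```text
(no output)
```

View pics/o1.png

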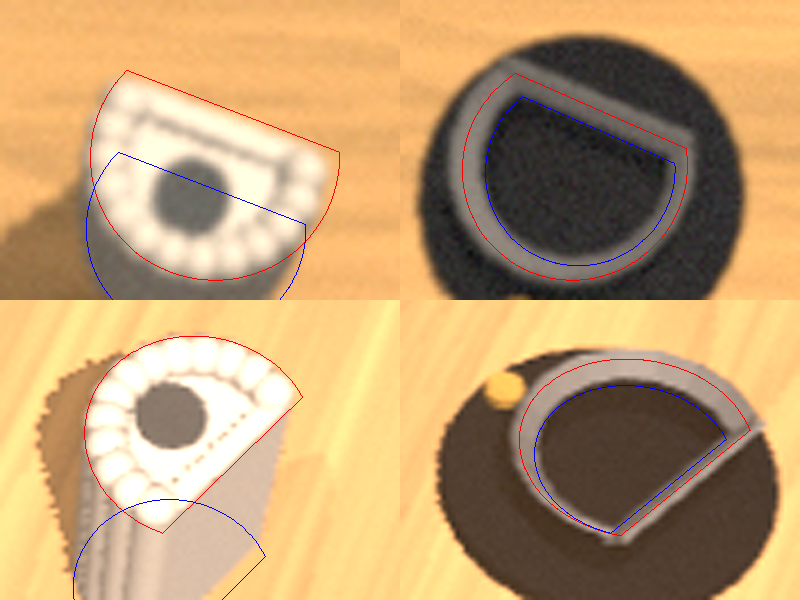

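```bash
cat > mv.py <<'E'
import numpy as np,sys
from scipy.spatial.transform import Rotation as Ro
from cell import readout
def go(pos,th):
    """tool pointing down, jaw x axis at world yaw th"""
    s=readout.observe(); R=np.array(s['eef_rot']); p=np.array(s['ee_pos'])
    c,si=np.cos(th),np.sin(th)
    x=np.array([c,si,0]);y=np.array([0,0,-1.]);Rt=np.c_[x,y,np.cross(x,y)]
    print('t',s['time_s'],'pos',p.round(1),'yaw',np.arctan2(R[1,0],R[0,0]).round(3),'open',round(s['opening'],1),'F',np.round(s['force'],1),'q',np.round(s['qpos'],2))
    print('shift',(R.T@(np.array(pos)-p)/400).round(4),'turn',(Ro.from_matrix(R.T@Rt).as_rotvec()/np.pi).round(4))
E
python3 -c "
from mv import go
go([450,240,190],-.37)"
```

```text
t 0.5 pos [281.8 557.8 202.7] yaw 1.103 open 85.5 F [-0.3 -0.3  0.6] q [ 0.98  0.22  1.53 -0.    1.39 -0.13]
shift [-0.5197  0.0317 -0.7336] turn [ 0.      0.4689 -0.    ]
```

```bash
python3 -m pendant '[[[-0.06,0.0,-0.08,0,0.035,0,0],[-0.12,0.0,-0.16,0,0.075,0,0],[-0.18,0.005,-0.25,0,0.11,0,0],[-0.24,0.01,-0.33,0,0.15,0,0],[-0.30,0.015,-0.42,0,0.185,0,0],[-0.36,0.02,-0.5,0,0.22,0,0],[-0.42,0.025,-0.59,0,0.26,0,0],[-0.48,0.03,-0.67,0,0.295,0,0],[-0.52,0.032,-0.734,0,0.33,0,0],[-0.52,0.032,-0.734,0,0.365,0,0]]]' 40
python3 -c "
from mv import go
go([634.5,-90,190],-.37)"
```

```text
time_s: 1.33
ee_pos: [452.6, 235.1, 190.0]
eef_rot: [[0.999, 0.002, 0.054], [-0.054, -0.002, 0.999], [0.002, -1.0, -0.002]]
force: [-0.1, -0.0, -0.6]
opening: 85.6
t 1.3333 pos [452.6 235.1 190. ] yaw -0.054 open 85.6 F [-0.1 -0.  -0.6] q [ 0.33 -0.05  1.84 -0.    1.35  0.38]
shift [ 0.4981  0.0022 -0.7869] turn [0.0005 0.1005 0.0006]
```

```bash
python3 -m pendant '[[[0.05,0,-0.08,0,0.01,0,0],[0.1,0,-0.16,0,0.03,0,0],[0.155,0,-0.24,0,0.05,0,0],[0.21,0,-0.325,0,0.07,0,0],[0.26,0,-0.41,0,0.09,0,0],[0.315,0,-0.5,0,0.1,0,0],[0.37,0,-0.585,0,0.1,0,0],[0.42,0,-0.67,0,0.1,0,0],[0.47,0,-0.75,0,0.1,0,0],[0.498,0.002,-0.787,0,0.1,0,0]]]'
python3 - <<'E'
from mv import go
from cell import capture,readout,models
import cv2,numpy as np,pickle
go([634.5,-90,61],-.37)
s=readout.observe();p=capture('wrist');p['ee']=(s['ee_pos'],s['eef_rot']);print(p['mount'],p['mtx'])
cv2.imwrite('pics/w1.png',p['color'][...,::-1]);pickle.dump(p,open('w1.pkl','wb'))
E
```

```text
time_s: 2.17
ee_pos: [636.8, -88.0, 189.2]
eef_rot: [[0.936, 0.001, 0.353], [-0.353, -0.002, 0.936], [0.002, -1.0, -0.001]]
force: [-1.1, 0.2, 0.1]
opening: 85.6
t 2.1667 pos [636.8 -88.  189.2] yaw -0.361 open 85.6 F [-1.1  0.2  0.1] q [-0.26  0.27  1.49 -0.    1.38  0.1 ]
shift [-0.004   0.3205 -0.0063] turn [0.0004 0.0029 0.0005]
[[ 9.99999086e-01  8.95927348e-04 -1.01240150e-03 -7.99250443e-01]
 [ 1.21710637e-03 -2.70661187e-01  9.62673902e-01 -1.71269087e+02]
 [ 5.88468084e-04 -9.62674254e-01 -2.70662030e-01  6.87514262e+01]
 [ 0.00000000e+00  0.00000000e+00  0.00000000e+00  1.00000000e+00]] [[338.93579663   0.         319.23862367]
 [  0.         338.93579663 236.90418507]
 [  0.           0.           1.        ]]
```

View pics/w1.png

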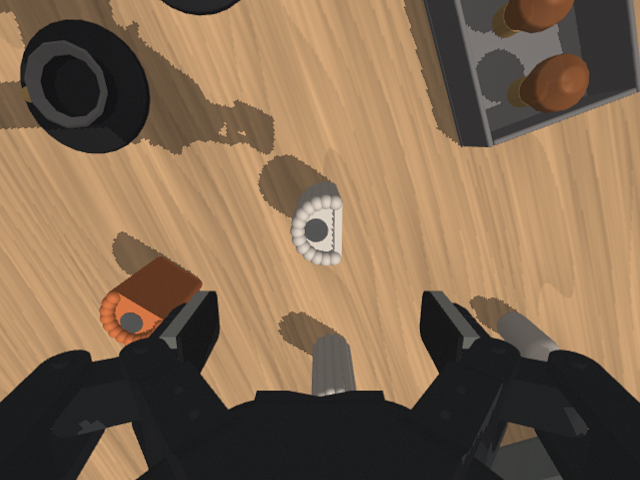

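```bash
cat >> h.py <<'E'
def wcam(p):
    M=np.eye(4);M[:3,:3]=p['ee'][1];M[:3,3]=p['ee'][0]
    C=np.linalg.inv(M@np.asarray(p['mount']))
    return dict(R=C[:3,:3],t=C[:3,3],mtx=p['mtx'],color=p['color'])
E
cat > wo.py <<'E'
from h import *
import pickle
def wov(f,items,name,box=(220,150,200)):
    p=wcam(pickle.load(open(f,'rb')));u,v,W=box;z=800/W
    im=p['color'][v:v+W*3//4,u:u+W,::-1];q=cv2.resize(im,(800,600),interpolation=cv2.INTER_CUBIC)
    for pp,poly,h,col in items:
        uv=(proj(p,world(pp,poly,h))-[u,v]+.5)*z
        cv2.polylines(q,[np.round(uv*16).astype(np.int32)],True,col,1,shift=4)
    cv2.imwrite(name,q)
E
python3 - <<'E'
from wo import *
wov('w1.pkl',[([634.5,-90,-.37],D(42,60),100,(0,0,255)),([634.5,-90,-.37],D(42,60),0,(255,0,0))],'pics/w1o.png',(260,150,120))
E
```

```text
(no output)
```

View pics/w1o.png

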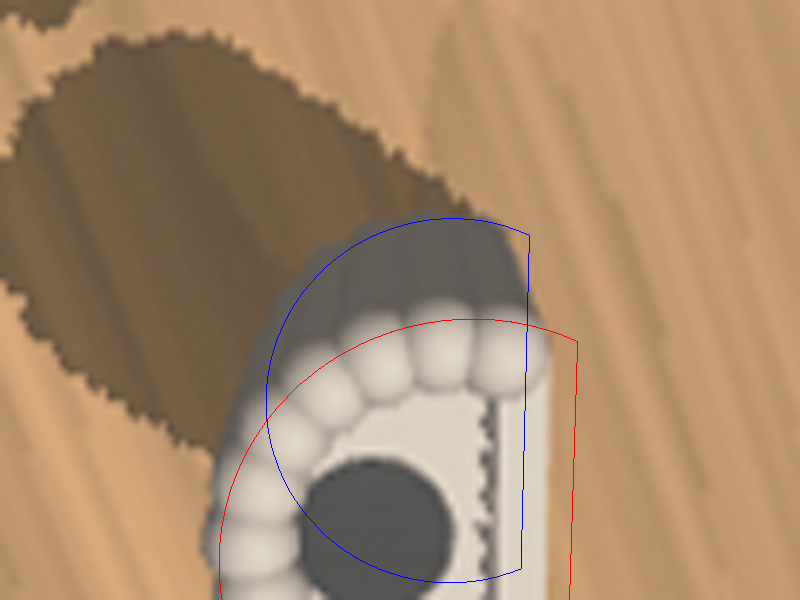

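```bash
python3 -c "
from mv import go
go([633.4,-87.3,60],-.35)"
```

```text
t 2.2167 pos [637.5 -89.4 188.8] yaw -0.362 open 85.4 F [-1.5 -2.   0.3] q [-0.26  0.27  1.49 -0.    1.38  0.1 ]
shift [-0.0122  0.322   0.0019] turn [ 0.0005 -0.0039  0.0007]
```

```bash
python3 -m pendant '[[[-0.004,0.03,0.001,0,-0.002,0,0],[-0.009,0.07,0.002,0,-0.004,0,0],[-0.012,0.11,0.002,0,-0.004,0,0],[-0.012,0.15,0.002,0,-0.004,0,0],[-0.012,0.19,0.002,0,-0.004,0,0],[-0.012,0.22,0.002,0,-0.004,0,0],[-0.012,0.25,0.002,0,-0.004,0,0],[-0.012,0.28,0.002,0,-0.004,0,0],[-0.012,0.305,0.002,0,-0.004,0,0],[-0.012,0.322,0.002,0,-0.004,0,0]]]'
python3 - <<'E'
from mv import go
from cell import capture,readout,models
import cv2,numpy as np,pickle
s=readout.observe();p=capture('wrist');p['ee']=(s['ee_pos'],s['eef_rot'])
go([633.4,-87.3,60],-.35)
cv2.imwrite('pics/w2.png',p['color'][...,::-1]);pickle.dump(p,open('w2.pkl','wb'))
E
```

```text
time_s: 3.05
ee_pos: [630.6, -80.6, 58.9]
eef_rot: [[0.941, -0.001, 0.338], [-0.338, 0.0, 0.941], [-0.001, -1.0, -0.0]]
force: [-0.5, -0.2, -0.2]
opening: 85.1
t 3.1 pos [629.9 -80.5  57.7] yaw -0.345 open 85.3 F [-1.2 -0.2  0.1] q [-0.25  0.38  1.61 -0.    1.15  0.09]
shift [ 0.014  -0.0057 -0.0129] turn [ 0.0001  0.0015 -0.0009]
```

View pics/w2.png

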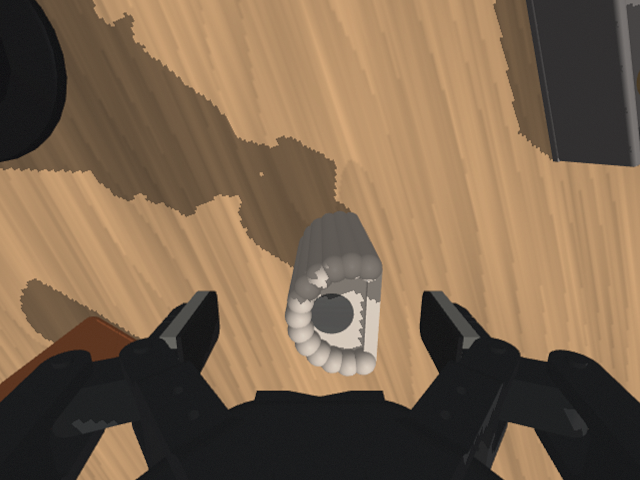

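```bash
python3 -m pendant '[[[0.006,0,-0.006,0,0.001,0,0],[0.013,-0.005,-0.013,0,0.001,0,0],[0.013,-0.005,-0.013,0,0.001,0,0.1],[0.013,-0.005,-0.013,0,0.001,0,0.25],[0.013,-0.005,-0.013,0,0.001,0,0.4],[0.013,-0.005,-0.013,0,0.001,0,0.55],[0.013,-0.005,-0.013,0,0.001,0,0.7],[0.013,-0.005,-0.013,0,0.001,0,0.8],[0.013,-0.005,-0.013,0,0.001,0,0.8],[0.013,-0.005,-0.013,0,0.001,0,0.8]]]' 35
python3 - <<'E'
from mv import go
from cell import capture,readout,models
import cv2,numpy as np,pickle
s=readout.observe();p=capture('wrist');p['ee']=(s['ee_pos'],s['eef_rot'])
go([633.4,-87.3,160],-.35)
cv2.imwrite('pics/w3.png',p['color'][...,::-1]);pickle.dump(p,open('w3.pkl','wb'))
E
```

```text
time_s: 3.93
ee_pos: [634.9, -87.8, 63.1]
eef_rot: [[0.94, 0.001, 0.341], [-0.341, -0.0, 0.94], [0.002, -1.0, 0.0]]
force: [-0.3, -0.4, 5.3]
opening: 39.2
t 3.9833 pos [634.9 -87.8  63.1] yaw -0.348 open 39.0 F [-0.3 -0.6  5.2] q [-0.26  0.38  1.6  -0.    1.16  0.09]
shift [-3.700e-03 -2.423e-01 -1.000e-04] turn [-0.      0.0005  0.0005]
```

View pics/w3.png

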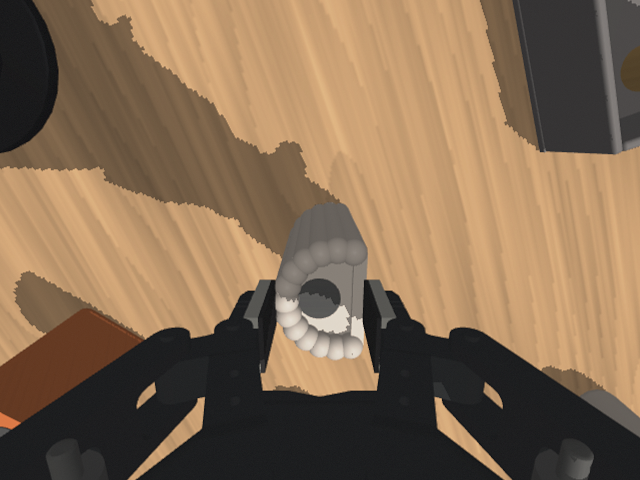

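```bash
python3 -m pendant '[[[0,-0.01,0,0,0,0,0.8],[0,-0.03,0,0,0,0,0.8],[0,-0.06,0,0,0,0,0.8],[0,-0.09,0,0,0,0,0.8],[0,-0.12,0,0,0,0,0.8],[0,-0.15,0,0,0,0,0.8],[0,-0.18,0,0,0,0,0.8],[0,-0.2,0,0,0,0,0.8],[0,-0.2,0,0,0,0,0.8],[0,-0.2,0,0,0,0,0.8]]]' 40
python3 -c "
from mv import go
go([619,174,145],-.38)"
```

```text
time_s: 4.82
ee_pos: [634.7, -87.7, 143.2]
eef_rot: [[0.94, 0.001, 0.341], [-0.341, -0.0, 0.94], [0.001, -1.0, 0.0]]
force: [-0.6, -0.4, -2.5]
opening: 38.8
t 4.8167 pos [634.7 -87.7 143.2] yaw -0.348 open 38.8 F [-0.6 -0.4 -2.5] q [-0.26  0.3   1.54  0.    1.3   0.09]
shift [-0.2603 -0.0049  0.6016] turn [-0.0001  0.0101  0.0005]
```

```bash
python3 -m pendant '[[[-0.02,0,0.04,0,0.002,0,0.8],[-0.055,0,0.1,0,0.005,0,0.8],[-0.1,0,0.16,0,0.01,0,0.8],[-0.145,0,0.22,0,0.01,0,0.8],[-0.185,0,0.28,0,0.01,0,0.8],[-0.22,0,0.33,0,0.01,0,0.8],[-0.245,0,0.365,0,0.01,0,0.8],[-0.26,0,0.38,0,0.01,0,0.8],[-0.26,0,0.38,0,0.01,0,0.8],[-0.26,0,0.38,0,0.01,0,0.8]]]'
python3 - <<'E'
from wo import *
from mv import go
from cell import capture,readout
s=readout.observe();p=capture('wrist');p['ee']=(s['ee_pos'],s['eef_rot'])
go([619,174,145],-.38)
cv2.imwrite('pics/w4.png',p['color'][...,::-1]);pickle.dump(p,open('w4.pkl','wb'))
P=[619,174,-.38]
print(proj(wcam(p),[[619,174,34]]))
E
```

```text
time_s: 5.65
ee_pos: [588.1, 90.4, 141.7]
eef_rot: [[0.929, -0.001, 0.37], [-0.37, -0.001, 0.929], [-0.001, -1.0, -0.001]]
force: [0.2, -0.7, -2.1]
opening: 39.0
t 5.7 pos [588.4  89.9 141.9] yaw -0.38 open 38.7 F [ 0.  -0.6 -1.5] q [ 0.02  0.2   1.67 -0.    1.27  0.4 ]
shift [-0.0071 -0.008   0.2237] turn [ 0.0002 -0.     -0.0001]
[[317.87828479 114.2259393 ]]
```

View pics/w4.png

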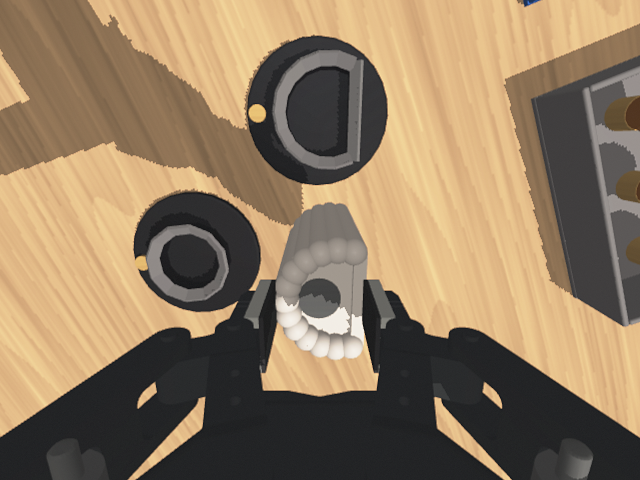

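Run:
```python
from wo import *
P=[619,174,-.38]
p=pickle.load(open('w4.pkl','rb'));T=np.array(p['ee'][0]);R=np.array(p['ee'][1])
H=[T[0],T[1],-.38]
wov('w4.pkl',[(P,D(62,80),34,(0,0,255)),(P,D(50,68),27,(255,0,0)),(H,D(42,60),T[2]+37,(0,255,0)),(H,D(42,60),T[2]-63,(255,255,0))],'pics/w4o.png',(220,20,260))
wov('w4.pkl',[(P,D(62,80),34,(0,0,255)),(P,D(50,68),27,(255,0,0)),(P,D(50,68),10,(255,255,0))],'pics/w4p.png',(245,45,140))
```

```text
(no output)
```

View pics/w4o.png

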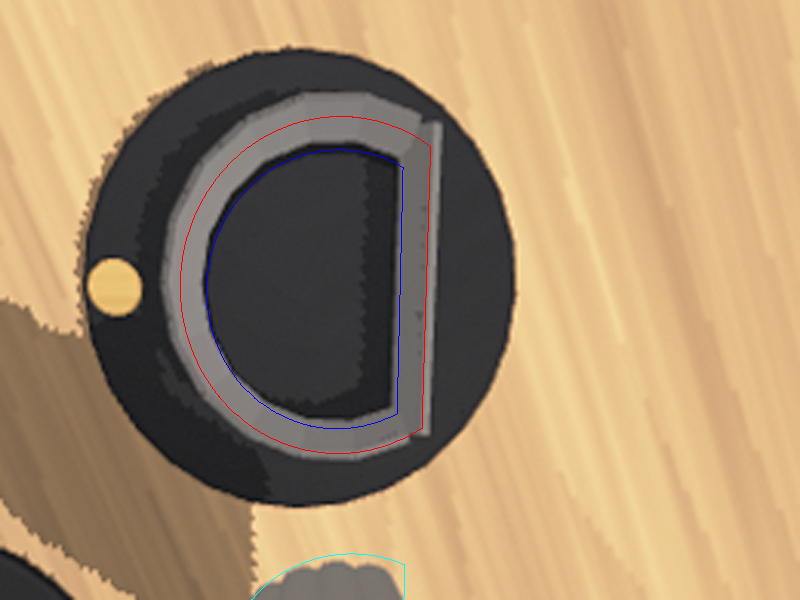

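View pics/w4p.png

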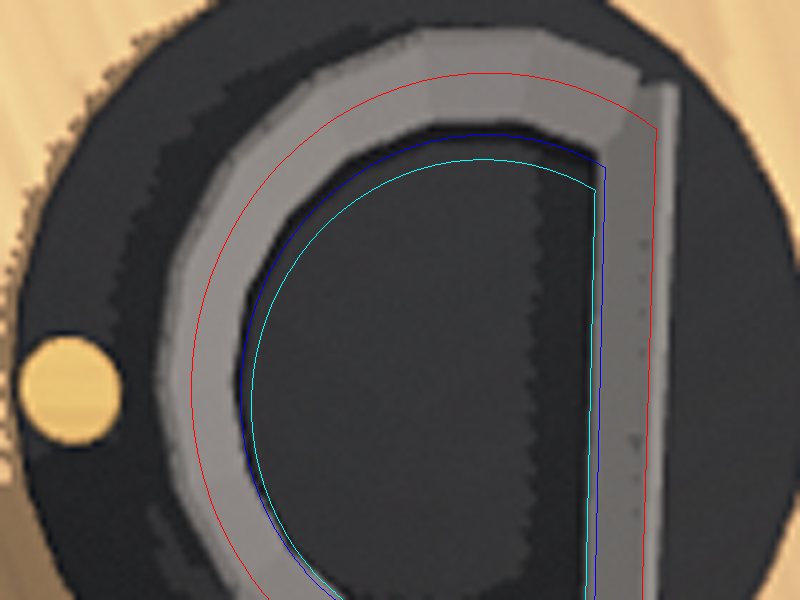

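Run:
```python
from wo import *
p=pickle.load(open('w4.pkl','rb'));T=np.array(p['ee'][0])
H=[T[0],T[1],-.38]
wov('w4.pkl',[(H,D(42,60),T[2]+37,(0,255,0)),(H,D(42,60),T[2]-58,(255,255,0))],'pics/w4q.png',(210,195,230))
```

```text
(no output)
```

View pics/w4q.png

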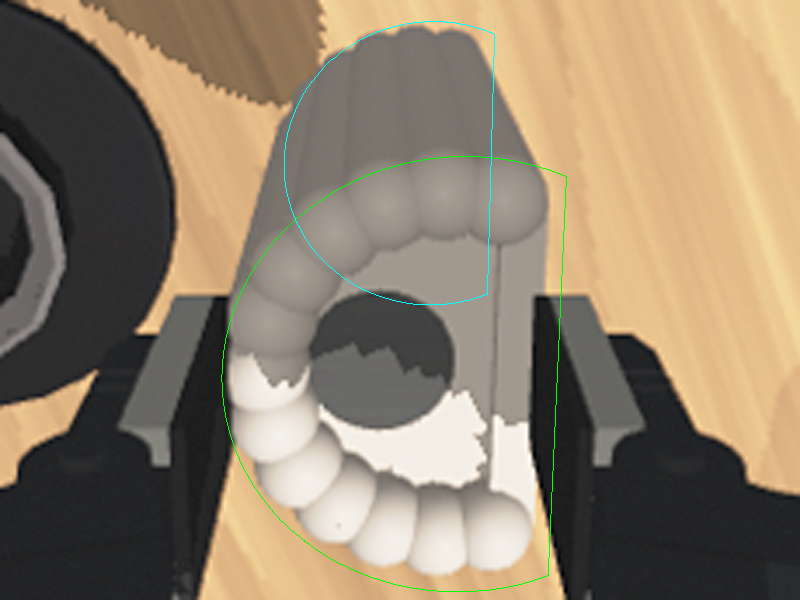

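```bash
python3 -c "
from mv import go
go([620.2,174.9,125],-.385)"
```

```text
t 5.7 pos [588.4  89.9 141.9] yaw -0.38 open 38.7 F [ 0.  -0.6 -1.5] q [ 0.02  0.2   1.67 -0.    1.27  0.4 ]
shift [-0.0051  0.042   0.2269] turn [ 0.0002  0.0016 -0.0001]
```

```bash
python3 -m pendant '[[[0,0,0.03,0,0,0,0.8],[-0.001,0,0.07,0,0.001,0,0.8],[-0.003,0.005,0.12,0,0.0015,0,0.8],[-0.005,0.015,0.16,0,0.0015,0,0.8],[-0.005,0.025,0.195,0,0.0015,0,0.8],[-0.005,0.035,0.215,0,0.0015,0,0.8],[-0.005,0.042,0.226,0,0.0015,0,0.8],[-0.005,0.042,0.227,0,0.0015,0,0.8],[-0.005,0.042,0.227,0,0.0015,0,0.8],[-0.005,0.042,0.227,0,0.0015,0,0.8]]]'
python3 - <<'E'
from mv import go
from cell import capture,readout
import cv2,pickle
go([620.2,174.9,73],-.385)
o=[]
for n in('scene','top'):
    p=capture(n);o.append(p['color'][...,::-1])
pickle.dump(o,open('o5.pkl','wb'))
import numpy as np
a=cv2.resize(o[0][60:220,330:490],(400,400));b=cv2.resize(o[1][110:250,120:260],(400,400))
cv2.imwrite('pics/h5.png',np.hstack([a,b]))
go([620.2,174.9,73],-.385)
E
```

```text
time_s: 6.53
ee_pos: [620.1, 175.2, 125.5]
eef_rot: [[0.927, -0.0, 0.376], [-0.376, -0.0, 0.927], [-0.0, -1.0, -0.0]]
force: [0.4, -1.0, -1.4]
opening: 39.2
t 6.5333 pos [620.1 175.2 125.5] yaw -0.385 open 39.2 F [ 0.4 -1.  -1.4] q [ 0.15  0.33  1.55 -0.    1.27  0.54]
shift [ 0.0005  0.1311 -0.0006] turn [ 0.0001  0.     -0.    ]
t 6.6333 pos [620.3 175.2 125.9] yaw -0.385 open 38.8 F [ 0.2 -0.3 -2.7] q [ 0.15  0.33  1.55 -0.    1.27  0.54]
shift [-1.000e-04  1.321e-01 -8.000e-04] turn [-0.     -0.0001  0.0001]
```

View pics/h5.png

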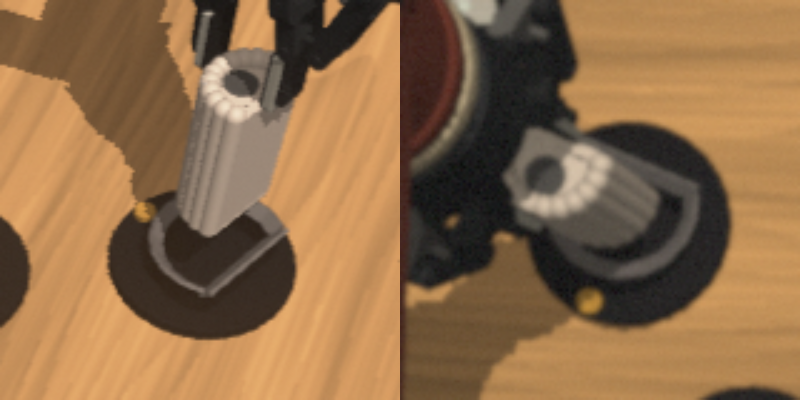

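```bash
python3 -m pendant '[[[0,0.01,0,0,0,0,0.8],[0,0.022,0,0,0,0,0.8],[0,0.034,0,0,0,0,0.8],[0,0.046,0,0,0,0,0.8],[0,0.058,0,0,0,0,0.8],[0,0.068,0,0,0,0,0.8],[0,0.078,0,0,0,0,0.8],[0,0.086,0,0,0,0,0.8],[0,0.094,0,0,0,0,0.8],[0,0.094,0,0,0,0,0.8]]]'
python3 - <<'E'
from mv import go
from cell import capture,readout
import cv2,numpy as np
go([620.2,174.9,73],-.385)
a,b,c=[capture(n)['color'][...,::-1] for n in('scene','top','wrist')]
cv2.imwrite('pics/h6.png',np.hstack([cv2.resize(a[80:220,340:480],(400,400)),cv2.resize(c[120:420,170:470],(400,400))]))
E
```

```text
time_s: 7.47
ee_pos: [619.7, 175.7, 86.9]
eef_rot: [[0.927, -0.001, 0.375], [-0.375, -0.0, 0.927], [-0.001, -1.0, -0.001]]
force: [-0.3, -0.0, -2.7]
opening: 38.8
t 7.4667 pos [619.7 175.7  86.9] yaw -0.385 open 38.8 F [-0.3 -0.  -2.7] q [ 0.15  0.37  1.57 -0.    1.2   0.54]
shift [ 0.002   0.0349 -0.0015] turn [ 0.0002  0.0001 -0.0004]
```

View pics/h6.png

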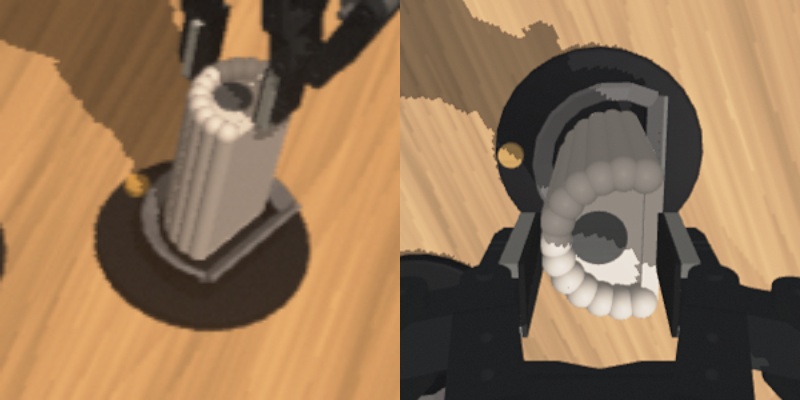

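```bash
python3 -m pendant '[[[0,0.005,0,0,0,0,0.8],[0,0.01,0,0,0,0,0.8],[0,0.015,0,0,0,0,0.8],[0,0.02,0,0,0,0,0.8],[0,0.024,0,0,0,0,0.8],[0,0.028,0,0,0,0,0.8],[0,0.031,0,0,0,0,0.8],[0,0.034,0,0,0,0,0.8],[0,0.036,0,0,0,0,0.8],[0,0.036,0,0,0,0,0.8]]]'
python3 -c "
from mv import go
go([620.2,174.9,71],-.385)"
```

```text
time_s: 8.45
ee_pos: [620.2, 175.9, 73.5]
eef_rot: [[0.927, 0.0, 0.375], [-0.375, 0.0, 0.927], [-0.0, -1.0, 0.0]]
force: [-0.1, -0.3, -1.5]
opening: 38.9
t 8.45 pos [620.2 175.9  73.5] yaw -0.385 open 38.9 F [-0.1 -0.3 -1.5] q [0.15 0.38 1.58 0.   1.18 0.54]
shift [ 0.0008  0.0062 -0.0023] turn [-0.      0.0001 -0.    ]
```

```bash
python3 -m pendant '[[[0,0.001,0,0,0,0,0.8],[0,0.002,0,0,0,0,0.8],[0,0.003,0,0,0,0,0.8],[0,0.004,0,0,0,0,0.8],[0,0.005,0,0,0,0,0.8],[0,0.006,0,0,0,0,0.8],[0,0.007,0,0,0,0,0.8],[0,0.008,0,0,0,0,0.8],[0,0.008,0,0,0,0,0.8],[0,0.008,0,0,0,0,0.8]]]'
python3 -c "
from mv import go
go([620.2,174.9,71],-.385)"
```

```text
time_s: 9.28
ee_pos: [621.1, 176.2, 73.3]
eef_rot: [[0.927, 0.002, 0.375], [-0.375, 0.001, 0.927], [0.002, -1.0, 0.001]]
force: [-4.3, 0.1, 14.5]
opening: 38.8
t 9.2833 pos [621.1 176.2  73.3] yaw -0.384 open 38.8 F [-4.3  0.1 14.5] q [0.15 0.38 1.58 0.   1.18 0.54]
shift [-0.0008  0.0056 -0.0039] turn [-0.0004  0.0002  0.0005]
```

```bash
python3 -m pendant '[[[0,-0.003,0,0,0,0,0.8],[0,-0.005,0,0,0,0,0.8],[0,-0.005,0,0,0,0,0.5],[0,-0.005,0,0,0,0,0.4],[0,-0.005,0,0,0,0,0.3],[0,-0.005,0,0,0,0,0.2],[0,-0.005,0,0,0,0,0.1],[0,-0.005,0,0,0,0,0],[0,-0.005,0,0,0,0,0],[0,-0.005,0,0,0,0,0]]]'
python3 - <<'E'
from mv import go
from cell import capture,readout
import cv2,numpy as np
go([620.2,174.9,200],-.385)
a,b,c=[capture(n)['color'][...,::-1] for n in('scene','top','wrist')]
cv2.imwrite('pics/h7.png',np.hstack([cv2.resize(a[80:220,340:480],(400,400)),cv2.resize(c[120:420,170:470],(400,400))]))
E
```

```text
time_s: 10.12
ee_pos: [620.2, 175.8, 72.2]
eef_rot: [[0.927, -0.0, 0.375], [-0.375, -0.0, 0.927], [-0.0, -1.0, -0.0]]
force: [-0.7, 0.9, 0.4]
opening: 85.3
t 10.1167 pos [620.2 175.8  72.2] yaw -0.385 open 85.3 F [-0.7  0.9  0.4] q [ 0.15  0.38  1.58 -0.    1.18  0.54]
shift [ 0.0008 -0.3194 -0.0021] turn [ 0.      0.0001 -0.    ]
```

View pics/h7.png

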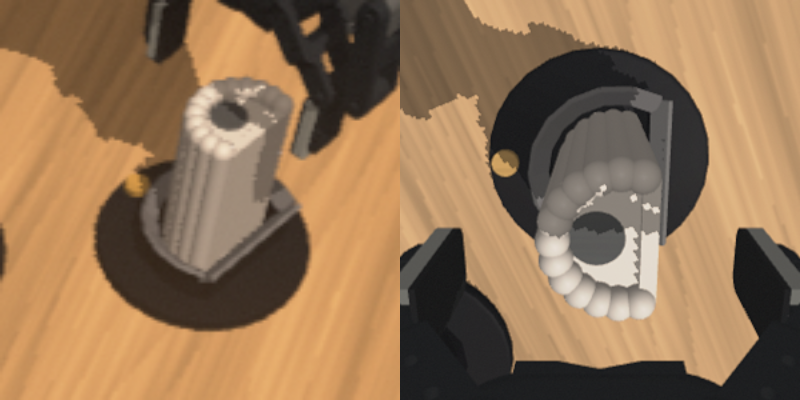

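Released, the shade stands in the pocket. Retreating straight up and back.

```bash
python3 -m pendant '[[[0,-0.02,0,0,0,0,0],[0,-0.06,0,0,0,0,0],[0,-0.1,0,0,0,0,0],[0,-0.15,0,0,0,0,0],[0,-0.2,0,0,0,0,0],[0,-0.25,0,0,0,0,0],[0,-0.3,0,0,0,0,0],[0,-0.32,0,0,0,0,0],[0,-0.32,0,0,0,0,0],[0,-0.32,0,0,0,0,0]]]'
python3 -m pendant '[[[0,0,0.03,0,0,0,0],[0,0,0.08,0,0,0,0],[0,0,0.14,0,0,0,0],[0,0,0.2,0,0,0,0],[0,0,0.27,0,0,0,0],[0,0,0.34,0,0,0,0],[0,0,0.4,0,0,0,0],[0,0,0.44,0,0,0,0],[0,0,0.45,0,0,0,0],[0,0,0.45,0,0,0,0]]]'
python3 - <<'E'
from mv import go
from h import *
from cell import capture,readout,models
go([620.2,174.9,200],-.385)
A,B=capture('scene'),capture('top')
a,b=A['color'][...,::-1],B['color'][...,::-1]
o=[]
for c,(u,v) in ((A,(340,80)),(B,(150,120))):
    q=cv2.resize(c['color'][v:v+120,u:u+120,::-1],(400,400),interpolation=cv2.INTER_CUBIC)
    P=[619.7,175.8,-.385]
    uv=(proj(c,world(P,D(42,60),110))-[u,v]+.5)*400/120
    cv2.polylines(q,[np.round(uv*16).astype(np.int32)],True,(0,0,255),1,shift=4);o.append(q)
cv2.imwrite('pics/h8.png',np.hstack(o)); cv2.imwrite('pics/h8s.png',a)
for t in('amber_mid','roundshade_mid'):print(t,[(r['score'],r['extent']) for r in models.regions_of(A,t)[:2]])
E
```

```text
time_s: 11.1
ee_pos: [620.3, 175.8, 200.4]
eef_rot: [[0.927, 0.001, 0.375], [-0.375, 0.0, 0.927], [0.001, -1.0, 0.0]]
force: [-0.4, -0.4, -0.6]
opening: 85.8
time_s: 11.93
ee_pos: [686.8, 344.2, 197.4]
eef_rot: [[0.928, -0.003, 0.373], [-0.373, -0.001, 0.928], [-0.003, -1.0, -0.002]]
force: [0.6, 0.3, 0.0]
opening: 85.4
t 11.9333 pos [686.8 344.2 197.4] yaw -0.383 open 85.4 F [0.6 0.3 0. ] q [0.36 0.57 1.08 0.   1.49 0.74]
shift [ 0.0036 -0.0055 -0.4547] turn [ 0.0007  0.0007 -0.0008]
amber_mid [(0.78, [205.6, 217.3, 251.3, 289.1])]
roundshade_mid [(0.94, [246.3, 362.0, 289.6, 425.5])]
```

View pics/h8.png

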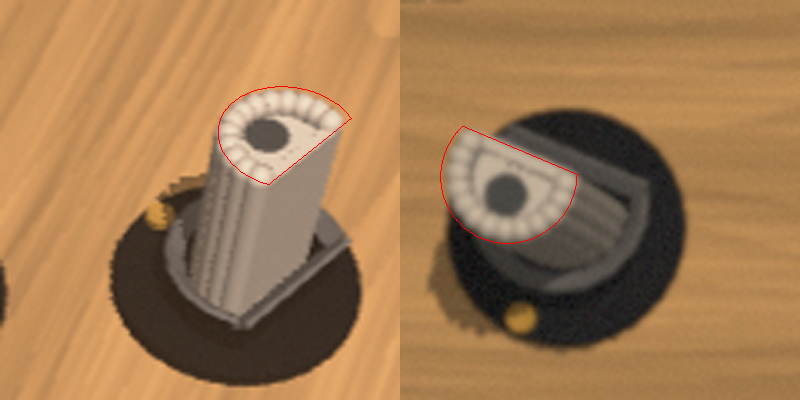

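View pics/h8s.png

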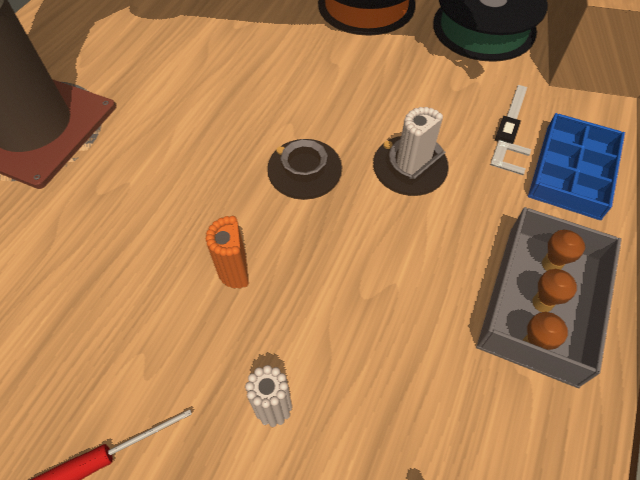

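The shade's top face in both pictures lies on the outline predicted for an upright shade fully home. The orange and round shades have not moved.

```bash
python3 -c "
from cell import close_job
print(close_job())"
```

```text
the job is handed in; nothing more can be done
None
```

The white D-shaped shade is standing in the D pocket, and I handed the job in at about 12 s; no verdict was reported.

I gripped it across its flat and back, lifted it about 80 mm and turned it about 2° to match the pocket's flat. I then lowered it until it touched the floor (14.5 N upward) and released it there.

**Height:** the tool stopped 10 mm higher than where it gripped the shade on the table, which is exactly what the pocket floor's height predicts for fully home.

**Position and tilt:** after I backed the arm away, the shade's top face lay within about 2 mm of the outline for an upright, home shade in both the scene and top pictures.

**Other shades:** the orange and round shades show at the same pixels as at the start, within a few pixels.

**Disagreements:**
- The cameras differed by 2–3 mm on the positions of the shade and the pocket. I used the wrist camera's values.
- The fingers read 39 mm instead of 42 mm across the shade, probably because a pad sat between flutes.
- The network also found a false "pocket" on the round shade, which I ignored.

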